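# Sort the loose parcels into the trays by kind

## Task

Sort the five loose parcels on the packing bench into the three grey trays by kind: both mailing tubes in the tray that already holds a tube, the slim carton in the tray that already holds a slim carton, and the two chunky cartons in the empty tray. Set each one down flat on the tray's floor, the cartons right way up and nothing on top of anything else; do not drop them, and do not shove the parcels that are already in the trays.

Things in the scene. Friction and masses are not known exactly. Their poses are not given: they have to be found in the camera images.
- tube_a: a parcel to sort: kraft mailing tube lying down: round body 40 mm in diameter, 150 mm long over all, a square white cap (46 x 46 x 10 mm) on each end keeps it from rolling. Origin: middle of the tube on its axis, 23 mm above what it lies on; x along the tube. About 0.1 kg.
- tube_b: a parcel to sort, just like tube_a: kraft mailing tube lying down: round body 40 mm in diameter, 150 mm long over all, a square white cap (46 x 46 x 10 mm) on each end keeps it from rolling. Origin: middle of the tube on its axis, 23 mm above what it lies on; x along the tube. About 0.1 kg.
- slim_carton: a parcel to sort: flat letterbox-size brown carton, 130 (x) x 62 (y) x 24 mm high, lying flat, taped round its long way, with a white label. Origin: the middle of the carton; x along its 130 mm length, z up. About 0.15 kg.
- chunky_a: a parcel to sort: small chunky brown carton, nearly a cube, 58 x 58 x 56 mm high, taped, with a white label. Origin: the middle of the carton; x along its tape, z up. About 0.15 kg.
- chunky_b: a parcel to sort: small chunky brown carton, 72 (x) x 60 (y) x 50 mm high, taped, with a white label. Origin: the middle of the carton; x along its 72 mm length, z up. About 0.15 kg.
- tray_tubes: open grey plastic sorting tray, one of three alike, fixed to the bench: 198 (x) x 238 (y) x 46 mm high, walls and floor 4 mm thick (190 x 230 mm inside, inner floor 4 mm above the bench), small outer rim lip. Origin: centre of the underside; z up. This one already holds one mailing tube (tube_sorted), lying along tray x near the tray's +y wall.
- tray_slim: open grey plastic sorting tray, one of three alike, fixed to the bench: 198 (x) x 238 (y) x 46 mm high, walls and floor 4 mm thick (190 x 230 mm inside, inner floor 4 mm above the bench), small outer rim lip. Origin: centre of the underside; z up. This one already holds one slim carton (slim_sorted), lying along tray x near the tray's -y wall.
- tray_chunky: open grey plastic sorting tray, one of three alike, fixed to the bench: 198 (x) x 238 (y) x 46 mm high, walls and floor 4 mm thick (190 x 230 mm inside, inner floor 4 mm above the bench), small outer rim lip. Origin: centre of the underside; z up. This one is empty at the start.
- tube_sorted: already sorted, lies in tray_tubes, not to be moved: kraft mailing tube lying down: round body 40 mm in diameter, 150 mm long over all, a square white cap (46 x 46 x 10 mm) on each end keeps it from rolling. Origin: middle of the tube on its axis, 23 mm above what it lies on; x along the tube. About 0.1 kg.
- slim_sorted: already sorted, lies in tray_slim, not to be moved: flat brown carton just like slim_carton, 130 (x) x 62 (y) x 24 mm. Origin: the middle of the carton; x along its 130 mm length, z up. About 0.15 kg.

How it is judged:
By the outcome, as a careful person would: the job done as asked, in the order asked, and still so for the second after the job is handed in, with the robot touching nothing.
It also fails if it takes over 141 s, if anything falls off the work surface, if the arm or the gripper's body presses on something with over 40 N, if the wrist force passes 120 N, or if a joint passes its speed limit or range.

## Robot

A 6-joint arm with a two-finger parallel gripper is mounted at the origin on the work surface. World frame = base frame: x ahead of the robot, y to its left, z up, the work surface at z = 0. Lengths are in mm, angles in rad, forces in N, time in s.
With the tool pointing down it reaches from about 350 to 975 mm from the base axis. Payload 7.1 kg.
Tool frame: the origin (TCP) lies midway between the tips of the shut fingers; the grasp point (between the pads) lies 19 mm behind it (ctrl.grasp_offset is the distance from the TCP to the grasp point, in mm); z points along the fingers, y is the line along which they close (so a half turn about z gives the same grasp; the last joint's range is limited). The gripper opens to 88 mm and grips with 3 to 60 N. Pads are 20 mm wide; open, the fingers measure 115 mm over their backs; the gripper's body (75 mm by 178 mm) begins 61 mm behind the grasp point.
Start: joints at [1.123, 0.423, 1.63, -0, 1.089, -0.019], TCP at [259.83, 568.413, 222.675] pointing down, gripper open.
Joint ranges: [-3, 3], [-0.9, 2.11], [0.09, 2.58], [-1.31, 4.45], [0.11, 2.69], [-2.54, 2.54]. Speed limits (rad/s): [2.39, 2.39, 3.01, 3.14, 3.14, 3.14].

## Interface

Orientations are given as a rotation vector (axis times angle).
In Python, from workcell import ctrl gives the robot as it stands. The module is installed in compiled form; this text tells all that it offers.
- The arm moves only by the tool servo_tool, never from a script. Its argument "rows" is a list of rows, each a list of 7 numbers: the turn, a rotation vector about the tool's x, y, z as a fraction of full scale, then the shift along the tool's x, y, z as a fraction of full scale, then the finger opening in mm, from 0 to 87.8. A call has 1 to 10 rows; each row is the pose to reach, as a shift and turn from the pose commanded when the call began, along the tool's axes at that moment; what a row does not reach only later rows make up. Full scale, the value 1, is 20 cm for a shift and 1.5 rad for a turn. A row lasts 1/8 s, in which the tool goes at most 62.5 mm and 10.7 degrees, less where a joint would pass 70% of its speed; a pose out of reach is approached as far as the arm can. A call with a number of a shift or a turn outside -1 to 1 is refused whole. A call with a gripper value outside its range is refused whole. The fingers move at their own pace and stop on an object; the grip force is fixed at half the most. Time passes only in rows, so rows that repeat a pose let the fingers close. It gives the time, the measured TCP pose, the force, the opening and the grip force at its end, in the units of the state.
- ctrl.get_obs(): the state, without advancing time (a new reading comes with each control period).
- ctrl.get_image(name): name is "scene" or "side" or "wrist"; returns (picture, depth): 384x512x3 uint8, red, green, blue; 384x512 float32, mm along the optical axis (not along the pixel's ray), 0 where there is no reading.
- ctrl.camera_info(name): a dict with "intrinsics" (3x3 intrinsics, pixels), "R" (3x3) and "t" (3): a world point X has camera coordinates R X + t. Camera axes: x right, y down, z forward; pixel columns grow to the right and rows downward; lengths in mm; the calibration is good to about 2 mm. A picture is of the moment at which its call begins: read the wrist's pose just before it. camera_info takes no time and is no camera call; for the wrist camera it gives the pose at the moment of the call.
- ctrl.close_job(): hands the job in; it is judged then, once.
The state is a dict: "t": time; "qpos": joint angles; "qvel": joint speeds; "joint_torque": joint torques, N m; "ee_pos": TCP position; "orientation": TCP orientation; "ft_force": force on the tool from outside, world axes, zero at the start; "moment": the same for the moment, N m; "width": finger opening in mm; "grasp_force": force on a finger pad.
Only numpy, scipy, OpenCV 4.12 (cv2) and the standard library are available. Lean on these libraries where they do the work, as an engineer would, in place of code of your own. Each camera call takes 0.05 s, during which the arm holds its last target. There are 200 camera calls.

## Working session

There is one attempt and no reset: what is moved stays moved. The work goes in short steps, Python scripts to look and compute and a tool call to move; the robot and the scene stay as the last step left them, time stands still between calls to the robot, and variables do not carry over. Pictures are saved under pics/ and viewed, at most 14 in all, crops included, and the job is handed in when it is done.

Besides the shell and the picture viewer there is one more tool, called as name(argument=value, ...) on one line, values as JSON. servo_tool: Moves the arm, as the interface text tells. Its arguments: {"type":"object","properties":{"rows":{"type":"array","items":{"type":"array","items":{"type":"number"}}}},"required":["rows"]}

```bash
mkdir -p pics; cat > h.py <<'E'
import numpy as np, cv2
from workcell import ctrl
from scipy.spatial.transform import Rotation as Ro
def cloud(n):
    c=ctrl.camera_info(n); im,d=ctrl.get_image(n)
    K,R,t=np.array(c["intrinsics"]),np.array(c["R"]),np.array(c["t"])
    v,u=np.mgrid[0:384,0:512]
    P=np.stack([(u-K[0,2])/K[0,0]*d,(v-K[1,2])/K[1,1]*d,d],-1)
    W=(P-t)@R; W[d<=0]=np.nan
    return im,d,W
E
python3 - <<'E'
from h import *
for n in("scene","side"):
    im,d,W=cloud(n); cv2.imwrite(f"pics/{n}0.png",cv2.cvtColor(im,4)); np.savez(f"{n}0.npz",im=im,d=d,W=W)
    c=ctrl.camera_info(n); print(n,-np.array(c["R"]).T@c["t"])
o=ctrl.get_obs(); print(o["t"],o["orientation"],o["ee_pos"])
E
```

```text
scene [1125.81261673 -468.84830804  988.97778957]
side [ 208.77473246 -942.90507343  765.91083486]
0.1 [-6.68270504e-01 -3.06942560e+00  2.00663382e-03] [259.62876285 568.00703426 222.01630074]
```

View pics/scene0.png

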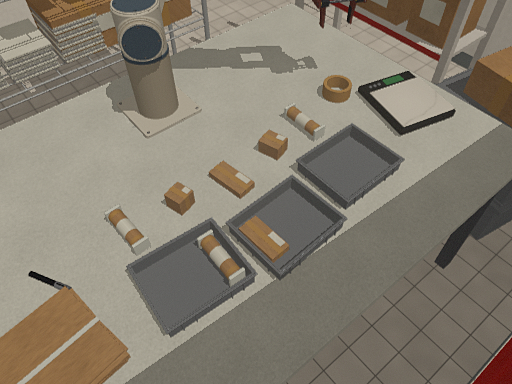

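View pics/side0.png

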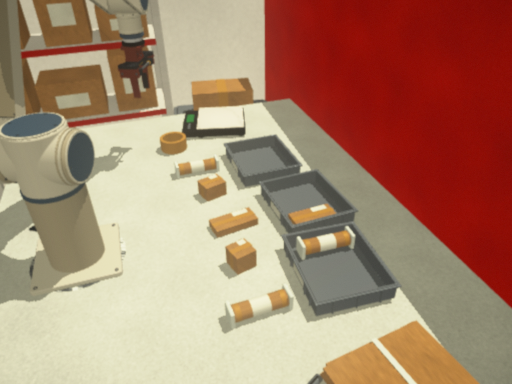

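Scene picture: loose tubes at (127,229) and (305,121), cartons at (180,197), (231,178) and (273,144). Trays sit at (190,275) for tubes, (287,225) for slim and (350,163) empty. The tape ring and scale aren't part of the job.

```bash
python3 - <<'E'
from h import *
for n,seeds in (("scene",dict(tubeR=(127,229),cubeR=(180,197),slim=(231,178),cubeL=(273,144),tubeL=(305,121),trT=(190,290),trS=(300,200),trC=(350,163))),("side",dict(tubeR=(258,306),cubeR=(240,256),slim=(233,222),cubeL=(211,188),tubeL=(197,168)))):
    f=np.load(n+"0.npz"); W=f["W"]
    z=W[...,2]
    print(n,"table z",np.nanmedian(z[150:250,150:260]))
    m=((z>9)&(z<90)).astype(np.uint8)
    k,lab=cv2.connectedComponents(m,connectivity=4)
    for s,(u,v) in seeds.items():
        l=lab[v,u]
        if s[:2]=="tr":
            print(s,"floor pt",W[v,u].round()); continue
        P=W[lab==l]; zt=np.percentile(P[:,2],97)
        T=P[P[:,2]>zt-(6 if "tube" not in s else 12)]
        r=cv2.minAreaRect(T[:,:2].astype(np.float32))
        b=cv2.boxPoints(r); e0,e1=b[1]-b[0],b[2]-b[1]; e=e0 if np.hypot(*e0)>np.hypot(*e1) else e1
        print(s,len(P),"ztop",zt.round(1),"c",np.round(r[0],1),"size",np.round(r[1],1),"long yaw deg",np.degrees(np.arctan2(e[1],e[0])).round(1)%180)
# trays: rim points z 42..50 
W=np.load("scene0.npz")["W"]; m=((W[...,2]>41)&(W[...,2]<50)&(W[...,0]>520)).astype(np.uint8)
im=np.load("scene0.npz")["im"].astype(int); m&=(im.max(2)-im.min(2)<30)&(im.max(2)<150)
m=cv2.morphologyEx(m,cv2.MORPH_CLOSE,np.ones((3,3)))
k,lab,st,_=cv2.connectedComponentsWithStats(m)
for i in range(1,k):
    if st[i,4]>100:
        P=W[lab==i];P=P[(P[:,2]>41)&(P[:,2]<50)]; r=cv2.minAreaRect(P[:,:2].astype(np.float32)); print(st[i],np.round(r[0],1),np.round(r[1],1),round(r[2],1))
E
```

```text
scene table z 1.661946671714852
tubeR 876 ztop 46.7 c [ 400.2 -334.8] size [151.7  44.9] long yaw deg 3.0
cubeR 638 ztop 59.0 c [ 405.4 -170.5] size [62.5 59.3] long yaw deg 15.1
slim 828 ztop 27.9 c [430.3  -8.2] size [133.5  65.1] long yaw deg 8.9
cubeL 575 ztop 53.7 c [408.9 171.8] size [73.9 62.3] long yaw deg 16.8
tubeL 586 ztop 47.3 c [389.2 321.9] size [ 45.6 153.7] long yaw deg 179.0
trT floor pt [ 646. -298.    5.]
trS floor pt [613. 100.   6.]
trC floor pt [606. 317.   6.]
side table z -1.795733438377924
tubeR 1310 ztop 44.6 c [ 399.9 -337.5] size [149.6  46.4] long yaw deg 2.9
cubeR 741 ztop 56.1 c [ 405.5 -173.3] size [60.1 60.3] long yaw deg 105.3
slim 755 ztop 24.1 c [430.4 -11.4] size [130.6  67.9] long yaw deg 9.4
cubeL 507 ztop 49.5 c [410.5 168.1] size [74.9 63.4] long yaw deg 16.1
tubeL 509 ztop 43.2 c [390.3 317.4] size [ 46.  149.2] long yaw deg 179.3
[297 125 108  78 762] [619.9 295.5] [203.3 256.9] 0.7
[ 226  175  122  101 1237] [659.7   4.7] [213.5 253.4] 2.9
[ 128  217  130  118 1443] [ 622.7 -273.9] [250.4 211.5] 87.0
```

```bash
python3 - <<'E'
from h import *
cs=dict(C=(620,295),S=(660,5),T=(622,-274))
for n,dz,dy in(("scene",1.7,1.5),("side",-1.8,-1.5)):
    f=np.load(n+"0.npz");W=f["W"]-[0,0,dz];im=f["im"].astype(int)
    grey=(im.max(2)-im.min(2)<30)&(im.max(2)<150); brown=(im[...,0]-im[...,2]>40)
    for k,c in cs.items():
        near=(abs(W[...,0]-c[0])<118)&(abs(W[...,1]-c[1])<138)
        P=W[near&grey&(W[...,2]>41)&(W[...,2]<49)]; r=cv2.minAreaRect(P[:,:2].astype(np.float32))
        lo,hi=np.percentile(P[:,:2],[1,99],axis=0)
        print(n,k,len(P),"rect",np.round(r[0],1),np.round(r[1],1),round(r[2],1))
        Q=W[near&brown&(W[...,2]>(15 if k=="S" else 30))]
        if len(Q)>50: r=cv2.minAreaRect(Q[:,:2].astype(np.float32)); print("   content",np.round(r[0],1),np.round(r[1],1),round(r[2],1),np.percentile(Q[:,2],97).round(1))
E
```

```text
scene C 840 rect [616.3 294.6] [210.8 255.1] 0.8
scene S 1117 rect [660.6   4. ] [211.8 251.9] 2.9
   content [652.4 -68.9] [131.7  64.8] 3.0 29.7
scene T 1419 rect [ 622.  -273.5] [250.7 212.5] 86.7
   content [ 630.1 -194. ] [ 38.5 128.9] 88.5 47.5
side C 418 rect [615.9 290.8] [208.5 257.5] 0.8
side S 745 rect [661.4   1.4] [212.1 256.2] 2.9
   content [651.7 -68.3] [132.   57.6] 1.2 30.4
side T 1293 rect [ 623.4 -276.1] [253.5 212.6] 86.8
   content [ 631.7 -199. ] [ 38.6 135.8] 89.2 48.9
```

servo_tool(rows=[[0,0,-0.1,0,0,0,80],[0,0,-0.2,0,0,0,80],[0,0,-0.286,0,0,0,80],[0,0,-0.286,0,0,0,80]])

```text
t: 0.6
ee_pos: [259.7, 568.2, 222.3]
orientation: [-0.001, -3.141, 0.001]
ft_force: [-0.5, -0.7, -0.5]
width: 80.2
grasp_force: 0.0
```

```bash
python3 - <<'E'
from h import *
o=ctrl.get_obs(); print(o["t"],o["ee_pos"],o["qpos"]); print(Ro.from_rotvec(o["orientation"]).as_matrix().round(3))
E
```

```text
0.6 [259.70806205 568.18340591 222.28385165] [ 1.12302067e+00  4.23493075e-01  1.63027017e+00 -9.08024375e-06
  1.08860211e+00 -4.46857415e-01]
[[-1.     0.001 -0.   ]
 [ 0.001  1.    -0.001]
 [ 0.    -0.001 -1.   ]]
```

servo_tool(rows=[[0,0,0,-0.2,-0.3,0.15,80],[0,0,0,-0.4,-0.6,0.3,80],[0,0,0,-0.65,-0.9,0.45,80],[0,0,0,-0.65,-1,0.5,80],[0,0,0,-0.65,-1,0.5,80]])

```text
t: 1.23
ee_pos: [389.9, 364.8, 120.9]
orientation: [-0.01, -3.138, 0.005]
ft_force: [0.0, 0.2, 0.1]
width: 80.3
grasp_force: 0.0
```

servo_tool(rows=[[0,0,0.01,0,-0.244,0,80],[0,0,0.01,0,-0.244,0.2,80],[0,0,0.01,0,-0.244,0.4,80],[0,0,0.01,0,-0.244,0.5,80],[0,0,0.01,0,-0.244,0.58,80],[0,0,0.01,0,-0.244,0.58,80],[0,0,0.01,0,-0.244,0.58,80]])

```text
t: 2.1
ee_pos: [390.3, 320.3, 7.3]
orientation: [0.024, 3.141, 0.001]
ft_force: [-0.1, -0.3, -0.2]
width: 80.1
grasp_force: 0.0
```

```bash
python3 - <<'E'
from h import *
im,d,W=cloud("wrist"); a=im; b,_,_=cloud("side")
cv2.imwrite("pics/w1.png",cv2.cvtColor(np.hstack([cv2.resize(a,(400,300)),cv2.resize(b[110:230,130:290],(400,300))]),4))
E
```

```text
(no output)
```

View pics/w1.png

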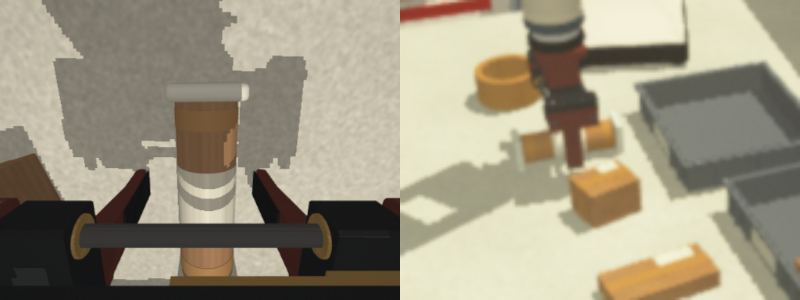

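The tube sits centred between the fingers (tube at about x=205 in the left half, fingers at 145 and 260).

servo_tool(rows=[[0,0,0,0,0,0.015,30],[0,0,0,0,0,0.015,30],[0,0,0,0,0,0.015,30],[0,0,0,0,0,0.015,30],[0,0,0,0,0,0.015,30],[0,0,0,0,0,0.015,30],[0,0,0,0,0,-0.1,30],[0,0,0,0,0,-0.35,30],[0,0,0,0,0,-0.6,30],[0,0,0,0,0,-0.6,30]])

```text
t: 3.45
ee_pos: [391.7, 321.0, 129.9]
orientation: [0.023, 3.136, 0.007]
ft_force: [0.3, 0.1, -2.6]
width: 39.8
grasp_force: 30.0
```

servo_tool(rows=[[0,0,0,-0.07,-0.2,0,30],[0,0,0,-0.17,-0.5,0,30],[0,0,0,-0.286,-0.824,0,30],[0,0,0,-0.286,-0.824,0,30]])

```text
t: 3.95
ee_pos: [444.4, 150.6, 125.4]
orientation: [-0.031, -3.139, 0.002]
ft_force: [-0.6, -0.8, -1.1]
width: 38.9
grasp_force: 30.0
```

servo_tool(rows=[[0,0,0,-0.1,-0.3,0,30],[0,0,0,-0.2,-0.6,0,30],[0,0,0,-0.286,-0.824,0,30],[0,0,0,-0.286,-0.824,0,30]])

```text
t: 4.45
ee_pos: [500.0, -13.5, 125.7]
orientation: [-0.029, -3.141, 0.0]
ft_force: [-0.9, 0.9, -2.2]
width: 39.1
grasp_force: 30.0
```

servo_tool(rows=[[0,0,0.01,-0.1,-0.3,0,30],[0,0,0.02,-0.2,-0.6,0,30],[0,0,0.027,-0.286,-0.824,0,30],[0,0,0.027,-0.286,-0.824,0,30]])

```text
t: 4.95
ee_pos: [555.0, -178.3, 125.7]
orientation: [-0.09, -3.14, -0.0]
ft_force: [-0.0, 0.2, -1.2]
width: 39.8
grasp_force: 30.0
```

servo_tool(rows=[[0,0,0,-0.1,-0.3,0,30],[0,0,0,-0.2,-0.6,0,30],[0,0,0,-0.288,-0.824,0,30],[0,0,0,-0.288,-0.824,0,30],[0,0,0,-0.288,-0.824,0.1,30],[0,0,0,-0.288,-0.824,0.2,30],[0,0,0,-0.288,-0.824,0.2,30]])

```text
t: 5.82
ee_pos: [600.7, -342.3, 83.4]
orientation: [-0.084, -3.135, -0.005]
ft_force: [0.3, 0.3, -1.5]
width: 39.6
grasp_force: 30.0
```

```bash
python3 - <<'E'
from h import *
im,d,W=cloud("wrist"); a=im; b,_,_=cloud("scene"); np.savez("w2.npz",im=im,W=W)
cv2.imwrite("pics/w2.png",cv2.cvtColor(np.hstack([cv2.resize(a,(400,300)),cv2.resize(b[200:350,90:290],(400,300))]),4))
o=ctrl.get_obs();print(o["ee_pos"],o["orientation"],o["qpos"],o["width"])
E
```

```text
[ 602.32502314 -343.93990305   85.99342785] [-8.54144791e-02 -3.13921398e+00 -1.12067777e-03] [-5.36009612e-01  6.80231287e-01  1.53874085e+00  3.83775478e-05
  9.24030751e-01 -2.05242476e+00] 39.217826106999645
```

View pics/w2.png

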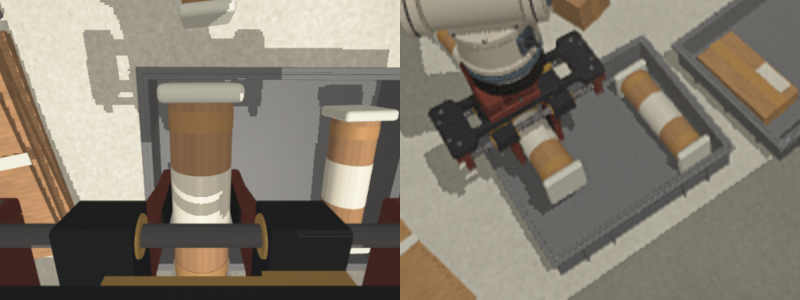

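servo_tool(rows=[[0,0,0,-0.087,0.022,0,30],[0,0,0,-0.087,0.022,0.15,30],[0,0,0,-0.087,0.022,0.28,30],[0,0,0,-0.087,0.022,0.34,30],[0,0,0,-0.087,0.022,0.37,30],[0,0,0,-0.087,0.022,0.385,30],[0,0,0,-0.087,0.022,0.393,30],[0,0,0,-0.087,0.022,0.393,30],[0,0,0,-0.087,0.022,0.393,30]])

```text
t: 7.05
ee_pos: [620.4, -341.7, 8.5]
orientation: [0.087, 3.14, -0.0]
ft_force: [0.7, 1.1, -0.7]
width: 39.7
grasp_force: 30.0
```

```bash
cat >> h.py <<'E'
def go(X,Y,Z,yaw,frm=None):
    """tool-frame fractions from the present pose to the target (yaw of tool about world z, deg, 0 = start convention)"""
    o=ctrl.get_obs(); p=np.array(o["ee_pos"]); R=Ro.from_rotvec(o["orientation"]).as_matrix()
    y=np.degrees(np.arctan2(-R[1,0],-R[0,0]))
    print("t",round(o["t"],2),"at",p.round(1),"yaw",y.round(2),"turn z",round(-np.radians(yaw-y)/1.5,4),"shift",((np.array([X,Y,Z])-p)@R/200).round(3))
E
python3 -c "
from h import *
go(619.1,-339.7,8.1,-3.2)
im,d,W=cloud('scene'); cv2.imwrite('pics/s3.png',cv2.cvtColor(cv2.resize(im[190:350,90:300],(630,480)),4))"
```

```text
t 7.05 at [ 620.4 -341.7    8.5] yaw -3.17 turn z 0.0003 shift [0.007 0.01  0.002]
```

View pics/s3.png

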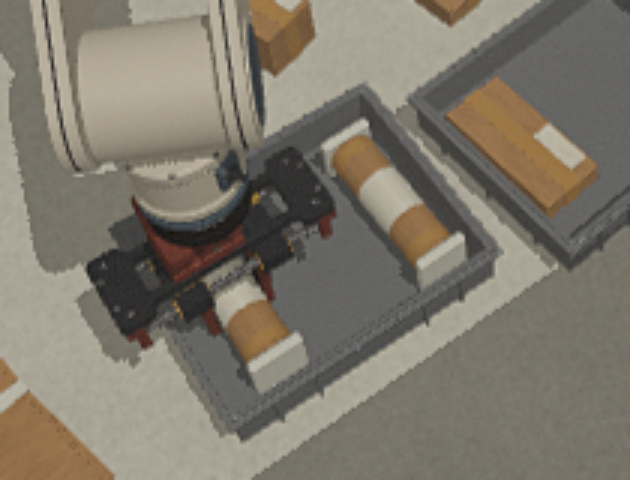

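servo_tool(rows=[[0,0,0,0,0,0.003,30],[0,0,0,0,0,0.006,30],[0,0,0,0,0,0.006,30]])

```text
t: 7.48
ee_pos: [620.3, -341.6, 7.8]
orientation: [0.087, 3.14, -0.0]
ft_force: [-2.2, 1.5, 5.4]
width: 39.6
grasp_force: 30.0
```

servo_tool(rows=[[0,0,0,0,0,0,45],[0,0,0,0,0,0,54],[0,0,0,0,0,0,54],[0,0,0,0,0,0,54],[0,0,0,0,0,-0.1,54],[0,0,0,0,0,-0.3,54],[0,0,0,0,0,-0.5,54],[0,0,0,0,0,-0.6,70],[0,0,0,0,0,-0.6,80]])

```text
t: 8.6
ee_pos: [621.1, -342.1, 129.1]
orientation: [0.087, 3.137, -0.003]
ft_force: [-0.1, -0.2, -0.7]
width: 70.5
grasp_force: 0.0
```

```bash
python3 -c "
from h import *
go(400,-336,127,3)"
```

```text
t 8.6 at [ 621.1 -342.1  129.1] yaw -3.17 turn z -0.0718 shift [ 1.106 -0.031  0.007]
```

servo_tool(rows=[[0,0,0,0.2,0,0,80],[0,0,0,0.5,-0.015,0,80],[0,0,0,0.8,-0.022,0,80],[0,0,0,0.8,-0.022,0,80]])

```text
t: 9.1
ee_pos: [454.9, -335.3, 124.8]
orientation: [-0.091, -3.134, -0.006]
ft_force: [0.1, 0.2, 0.1]
width: 80.2
grasp_force: 0.0
```

servo_tool(rows=[[0,0,-0.03,0.15,-0.004,0,80],[0,0,-0.072,0.306,-0.009,0,80],[0,0,-0.072,0.306,-0.009,0,80],[0,0,-0.072,0.306,-0.009,0.2,80],[0,0,-0.072,0.306,-0.009,0.2,80],[0,0,-0.072,0.306,-0.009,0.2,80]])

```text
t: 9.85
ee_pos: [400.1, -335.7, 87.1]
orientation: [-0.083, 3.14, -0.0]
ft_force: [0.0, -0.0, -0.3]
width: 79.6
grasp_force: 0.0
```

```bash
python3 -c "
from h import *
go(400,-336,3.7,3)
im,d,W=cloud('wrist'); cv2.imwrite('pics/w4.png',cv2.cvtColor(im,4))"
```

```text
t 9.85 at [ 400.1 -335.7   87.1] yaw 3.03 turn z 0.0003 shift [ 0.    -0.001  0.417]
```

View pics/w4.png

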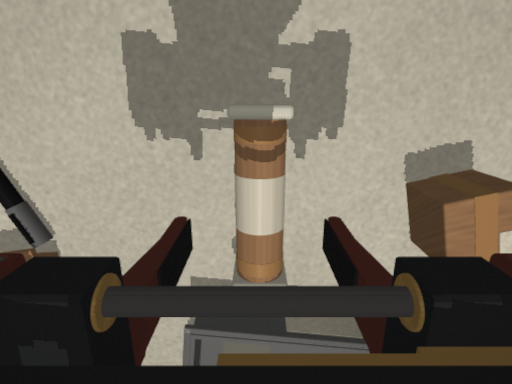

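The tube is centred between the fingers (column 260, fingers at 190 and 325).

servo_tool(rows=[[0,0,0,0,0,0.15,80],[0,0,0,0,0,0.3,80],[0,0,0,0,0,0.38,80],[0,0,0,0,0,0.417,80],[0,0,0,0,0,0.417,80],[0,0,0,0,0,0.417,60],[0,0,0,0,0,0.417,30],[0,0,0,0,0,0.417,30],[0,0,0,0,0,0.417,30],[0,0,0,0,0,0.417,30]])

```text
t: 11.15
ee_pos: [399.0, -335.5, 3.6]
orientation: [-0.083, 3.14, 0.0]
ft_force: [0.9, -0.2, 2.4]
width: 39.3
grasp_force: 30.0
```

servo_tool(rows=[[0,0,0,0,0,0,30],[0,0,0,0,0,0,30],[0,0,0,0,0,-0.1,30],[0,0,0,0,0,-0.35,30],[0,0,0,0,0,-0.6,30],[0,0,0,0,0,-0.6,30],[0,0,0,0,0,-0.6,30]])

```text
t: 12.02
ee_pos: [398.5, -335.2, 122.9]
orientation: [0.083, -3.14, -0.001]
ft_force: [0.0, 0.3, -1.6]
width: 39.5
grasp_force: 30.0
```

```bash
python3 -c "
from h import *
go(622.5,-272.3,127,-3.2)"
```

```text
t 12.03 at [ 398.5 -335.2  122.9] yaw 3.02 turn z 0.0724 shift [-1.135  0.255 -0.021]
```

servo_tool(rows=[[0,0,0,-0.2,0.05,0,30],[0,0,0,-0.5,0.13,0,30],[0,0,0,-0.8,0.2,0,30],[0,0,0,-0.8,0.2,0,30]])

```text
t: 12.52
ee_pos: [559.5, -285.3, 121.1]
orientation: [0.088, -3.14, -0.001]
ft_force: [-0.9, 0.4, -0.6]
width: 39.6
grasp_force: 30.0
```

servo_tool(rows=[[0,0,0.04,-0.2,0.03,0,30],[0,0,0.072,-0.335,0.06,0,30],[0,0,0.072,-0.335,0.06,0.1,30],[0,0,0.072,-0.335,0.06,0.2,30],[0,0,0.072,-0.335,0.06,0.2,30],[0,0,0.072,-0.335,0.06,0.2,30]])

```text
t: 13.28
ee_pos: [622.0, -272.0, 83.1]
orientation: [-0.088, -3.139, -0.001]
ft_force: [-0.1, 1.1, -0.4]
width: 39.4
grasp_force: 30.0
```

```bash
python3 -c "
from h import *
go(622.5,-271,7.5,-3.2)
im,d,W=cloud('wrist'); b,_,_=cloud('scene')
cv2.imwrite('pics/w5.png',cv2.cvtColor(np.hstack([cv2.resize(im,(400,300)),cv2.resize(b[200:350,90:290],(400,300))]),4))"
```

```text
t 13.28 at [ 622.  -272.    83.1] yaw -3.2 turn z -0.0 shift [-0.003  0.005  0.378]
```

View pics/w5.png

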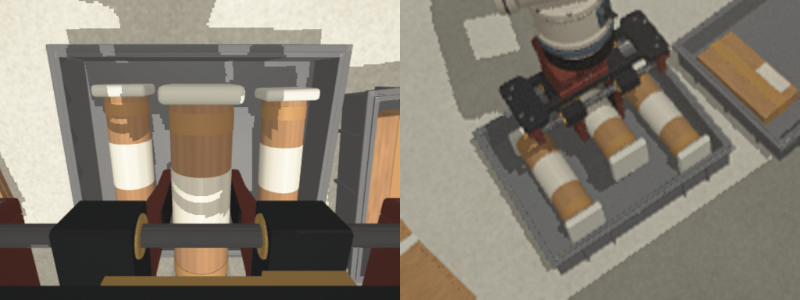

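servo_tool(rows=[[0,0,0,0,0.005,0.15,30],[0,0,0,0,0.005,0.27,30],[0,0,0,0,0.005,0.33,30],[0,0,0,0,0.005,0.355,30],[0,0,0,0,0.005,0.367,30],[0,0,0,0,0.005,0.373,30],[0,0,0,0,0.005,0.376,30],[0,0,0,0,0.005,0.376,30]])

```text
t: 14.38
ee_pos: [623.1, -270.7, 8.6]
orientation: [0.087, 3.14, -0.0]
ft_force: [0.4, -0.1, 0.2]
width: 39.6
grasp_force: 30.0
```

servo_tool(rows=[[0,0,0,0,0,0.003,30],[0,0,0,0,0,0.005,30],[0,0,0,0,0,0.005,30]])

```text
t: 14.75
ee_pos: [623.1, -270.7, 7.7]
orientation: [0.087, 3.14, -0.0]
ft_force: [-1.6, 0.5, 3.9]
width: 39.9
grasp_force: 30.0
```

servo_tool(rows=[[0,0,0,0,0,0,45],[0,0,0,0,0,0,51],[0,0,0,0,0,0,51],[0,0,0,0,0,0,51],[0,0,0,0,0,-0.1,51],[0,0,0,0,0,-0.3,51],[0,0,0,0,0,-0.5,51],[0,0,0,0,0,-0.6,70],[0,0,0,0,0,-0.6,80]])

```text
t: 15.88
ee_pos: [624.0, -271.1, 129.4]
orientation: [0.087, 3.137, -0.002]
ft_force: [-0.6, -0.1, 0.2]
width: 67.8
grasp_force: 0.0
```

```bash
python3 -c "
from h import *
go(430.4,-9.8,127,9.2)"
```

```text
t 15.88 at [ 624.  -271.1  129.4] yaw -3.17 turn z -0.1439 shift [1.039 1.251 0.007]
```

servo_tool(rows=[[0,0,0,0.1,0.15,0,85],[0,0,0,0.3,0.36,0,85],[0,0,0,0.5,0.6,0,85],[0,0,0,0.7,0.85,0,85],[0,0,0,0.7,0.85,0,85]])

```text
t: 16.5
ee_pos: [488.0, -90.2, 125.5]
orientation: [-0.082, -3.134, -0.002]
ft_force: [0.7, -0.4, 0.8]
width: 85.1
grasp_force: 0.0
```

servo_tool(rows=[[0,0,-0.08,0.17,0.2,0,85],[0,0,-0.144,0.34,0.4,0,85],[0,0,-0.144,0.34,0.4,0.1,85],[0,0,-0.144,0.34,0.4,0.2,85],[0,0,-0.144,0.34,0.4,0.2,85],[0,0,-0.144,0.34,0.4,0.2,85]])

```text
t: 17.25
ee_pos: [429.5, -9.8, 87.2]
orientation: [0.251, -3.131, -0.0]
ft_force: [0.9, -0.0, 0.1]
width: 84.8
grasp_force: 0.0
```

```bash
python3 -c "
from h import *
go(430.4,-9.8,3.5,9.2)
im,d,W=cloud('wrist'); cv2.imwrite('pics/w6.png',cv2.cvtColor(im,4))"
```

```text
t 17.25 at [429.5  -9.8  87.2] yaw 9.18 turn z -0.0002 shift [-0.005 -0.001  0.418]
```

View pics/w6.png

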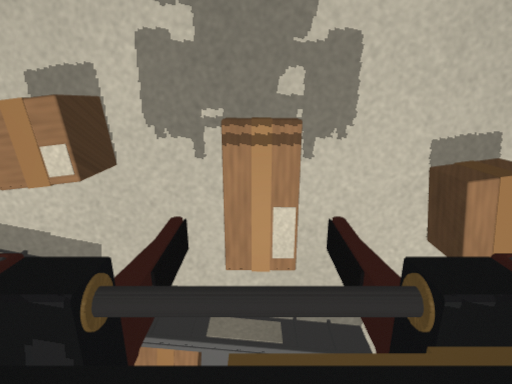

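The carton is centred at column 262 and square to the fingers (188 and 328).

servo_tool(rows=[[0,0,0,-0.005,0,0.15,85],[0,0,0,-0.005,0,0.3,85],[0,0,0,-0.005,0,0.38,85],[0,0,0,-0.005,0,0.417,85],[0,0,0,-0.005,0,0.417,85],[0,0,0,-0.005,0,0.417,75],[0,0,0,-0.005,0,0.417,55],[0,0,0,-0.005,0,0.417,50],[0,0,0,-0.005,0,0.417,50],[0,0,0,-0.005,0,0.417,50]])

```text
t: 18.55
ee_pos: [430.4, -9.3, 4.4]
orientation: [-0.252, 3.131, -0.0]
ft_force: [-0.5, 0.4, 6.8]
width: 61.8
grasp_force: 30.0
```

servo_tool(rows=[[0,0,0,0,0,0,50],[0,0,0,0,0,-0.1,50],[0,0,0,0,0,-0.35,50],[0,0,0,0,0,-0.6,50],[0,0,0,0,0,-0.6,50],[0,0,0,0,0,-0.6,50]])

```text
t: 19.3
ee_pos: [429.5, -9.3, 123.4]
orientation: [0.252, -3.131, -0.0]
ft_force: [-0.9, 0.3, -1.1]
width: 61.8
grasp_force: 30.0
```

```bash
python3 -c "
from h import *
go(658.7,47.6,127,2.9)"
```

```text
t 19.3 at [429.5  -9.3 123.4] yaw 9.21 turn z 0.0734 shift [-1.177  0.098 -0.018]
```

servo_tool(rows=[[0,0,0,-0.2,0.02,0,50],[0,0,0,-0.5,0.04,0,50],[0,0,0,-0.8,0.07,0,50],[0,0,0,-0.8,0.07,0,50]])

```text
t: 19.8
ee_pos: [588.6, 31.0, 121.4]
orientation: [0.254, -3.131, -0.0]
ft_force: [-1.5, -0.5, -1.7]
width: 62.2
grasp_force: 30.0
```

servo_tool(rows=[[0,0,0.04,-0.2,0.01,0,50],[0,0,0.073,-0.377,0.028,0,50],[0,0,0.073,-0.377,0.028,0.1,50],[0,0,0.073,-0.377,0.028,0.2,50],[0,0,0.073,-0.377,0.028,0.2,50],[0,0,0.073,-0.377,0.028,0.2,50]])

```text
t: 20.55
ee_pos: [658.4, 47.4, 83.5]
orientation: [0.08, -3.139, 0.0]
ft_force: [0.3, 1.3, -1.7]
width: 61.8
grasp_force: 30.0
```

```bash
python3 -c "
from h import *
go(658.7,47.6,8.5,2.9)
im,d,W=cloud('wrist'); b,_,_=cloud('scene')
cv2.imwrite('pics/w7.png',cv2.cvtColor(np.hstack([cv2.resize(im,(400,300)),cv2.resize(b[150:300,190:390],(400,300))]),4))"
```

```text
t 20.55 at [658.4  47.4  83.5] yaw 2.93 turn z 0.0003 shift [-0.002  0.001  0.375]
```

View pics/w7.png

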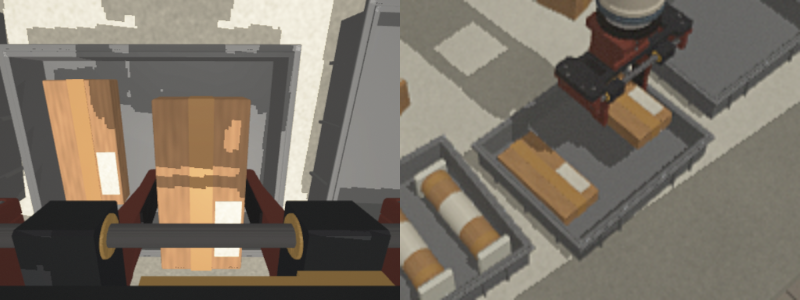

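The held carton hangs level with clear space on both sides. Lowering it now.

servo_tool(rows=[[0,0,0,0,0,0.15,50],[0,0,0,0,0,0.27,50],[0,0,0,0,0,0.33,50],[0,0,0,0,0,0.355,50],[0,0,0,0,0,0.367,50],[0,0,0,0,0,0.371,50],[0,0,0,0,0,0.375,50],[0,0,0,0,0,0.375,50]])

```text
t: 21.65
ee_pos: [659.5, 47.7, 9.2]
orientation: [-0.08, 3.14, -0.0]
ft_force: [-0.2, 0.3, -0.9]
width: 61.8
grasp_force: 30.0
```

servo_tool(rows=[[0,0,0,0,0,0.003,50],[0,0,0,0,0,0.003,50]])

```text
t: 21.9
ee_pos: [659.5, 47.7, 8.5]
orientation: [-0.08, 3.14, -0.0]
ft_force: [0.6, -0.1, 0.3]
width: 61.7
grasp_force: 30.0
```

servo_tool(rows=[[0,0,0,0,0,0.003,50],[0,0,0,0,0,0.005,50],[0,0,0,0,0,0.005,50]])

```text
t: 22.28
ee_pos: [659.5, 47.7, 8.4]
orientation: [-0.08, 3.14, -0.0]
ft_force: [-3.4, -0.0, 9.3]
width: 61.5
grasp_force: 30.0
```

servo_tool(rows=[[0,0,0,0,0,0,66],[0,0,0,0,0,0,75],[0,0,0,0,0,0,75],[0,0,0,0,0,0,75],[0,0,0,0,0,-0.1,75],[0,0,0,0,0,-0.3,75],[0,0,0,0,0,-0.5,75],[0,0,0,0,0,-0.6,85],[0,0,0,0,0,-0.6,85]])

```text
t: 23.4
ee_pos: [660.4, 47.7, 129.3]
orientation: [-0.08, 3.137, 0.0]
ft_force: [-0.5, 0.6, 0.0]
width: 85.0
grasp_force: 0.0
```

```bash
python3 -c "
from h import *
go(405.5,-172,127,15.2)"
```

```text
t 23.4 at [660.4  47.7 129.3] yaw 2.93 turn z -0.1427 shift [ 1.329 -1.032  0.007]
```

servo_tool(rows=[[0,0,0,0.2,-0.15,0,85],[0,0,0,0.43,-0.33,0,85],[0,0,0,0.66,-0.51,0,85],[0,0,0,0.9,-0.7,0,85],[0,0,0,0.9,-0.7,0,85]])

```text
t: 24.02
ee_pos: [482.1, -102.8, 125.6]
orientation: [0.074, -3.135, -0.002]
ft_force: [0.8, 1.1, 0.9]
width: 85.2
grasp_force: 0.0
```

servo_tool(rows=[[0,0,-0.08,0.21,-0.16,0,85],[0,0,-0.143,0.429,-0.332,0,85],[0,0,-0.143,0.429,-0.332,0.1,85],[0,0,-0.143,0.429,-0.332,0.2,85],[0,0,-0.143,0.429,-0.332,0.2,85],[0,0,-0.143,0.429,-0.332,0.2,85]])

```text
t: 24.78
ee_pos: [404.8, -171.8, 87.2]
orientation: [0.417, -3.113, -0.0]
ft_force: [-0.9, -0.3, 0.5]
width: 84.8
grasp_force: 0.0
```

```bash
python3 -c "
from h import *
go(405.5,-172,10,15.2)
im,d,W=cloud('wrist'); cv2.imwrite('pics/w8.png',cv2.cvtColor(im,4))"
```

```text
t 24.77 at [ 404.8 -171.8   87.2] yaw 15.26 turn z 0.0007 shift [-0.003 -0.002  0.386]
```

View pics/w8.png

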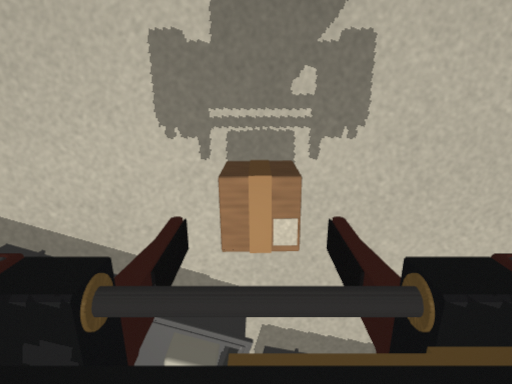

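The carton is centred at column 260 and aligned with the fingers.

servo_tool(rows=[[0,0,0,0,0,0.15,85],[0,0,0,0,0,0.28,85],[0,0,0,0,0,0.36,85],[0,0,0,0,0,0.386,85],[0,0,0,0,0,0.386,85],[0,0,0,0,0,0.386,70],[0,0,0,0,0,0.386,50],[0,0,0,0,0,0.386,48],[0,0,0,0,0,0.386,48],[0,0,0,0,0,0.386,48]])

```text
t: 26.08
ee_pos: [404.5, -172.1, 10.4]
orientation: [-0.416, 3.114, -0.0]
ft_force: [-0.2, 2.3, 6.2]
width: 57.6
grasp_force: 30.0
```

servo_tool(rows=[[0,0,0,0,0,0,48],[0,0,0,0,0,-0.1,48],[0,0,0,0,0,-0.35,48],[0,0,0,0,0,-0.6,48],[0,0,0,0,0,-0.6,48],[0,0,0,0,0,-0.6,48]])

```text
t: 26.82
ee_pos: [403.9, -171.8, 129.5]
orientation: [0.416, -3.113, -0.0]
ft_force: [0.3, -0.7, -1.8]
width: 57.7
grasp_force: 30.0
```

```bash
python3 -c "
from h import *
go(616.8,237.7,134,0.8)"
```

```text
t 26.82 at [ 403.9 -171.8  129.5] yaw 15.22 turn z 0.1678 shift [-1.565  1.696 -0.022]
```

servo_tool(rows=[[0,0,0,-0.15,0.16,0,48],[0,0,0,-0.37,0.4,0,48],[0,0,0,-0.55,0.6,0,48],[0,0,0,-0.55,0.6,0,48]])

```text
t: 27.32
ee_pos: [479.3, -24.4, 128.1]
orientation: [0.423, -3.11, -0.001]
ft_force: [-0.1, 0.0, -1.2]
width: 57.6
grasp_force: 30.0
```

servo_tool(rows=[[0,0,0,-0.2,0.22,0,48],[0,0,0,-0.4,0.43,0,48],[0,0,0,-0.55,0.6,0,48],[0,0,0,-0.55,0.6,0,48]])

```text
t: 27.82
ee_pos: [553.7, 118.6, 128.1]
orientation: [0.42, -3.111, 0.0]
ft_force: [-0.8, -0.7, -1.4]
width: 57.9
grasp_force: 30.0
```

servo_tool(rows=[[0,0,0.06,-0.17,0.18,0,48],[0,0,0.12,-0.34,0.36,0,48],[0,0,0.168,-0.465,0.496,0,48],[0,0,0.168,-0.465,0.496,0.1,48],[0,0,0.168,-0.465,0.496,0.2,48],[0,0,0.168,-0.465,0.496,0.2,48],[0,0,0.168,-0.465,0.496,0.2,48]])

```text
t: 28.7
ee_pos: [617.1, 236.3, 89.8]
orientation: [0.02, -3.141, 0.001]
ft_force: [-0.3, 0.4, -1.3]
width: 57.8
grasp_force: 30.0
```

```bash
python3 -c "
from h import *
go(616.8,237.7,15,0.8)
im,d,W=cloud('wrist'); b,_,_=cloud('scene')
cv2.imwrite('pics/w9.png',cv2.cvtColor(np.hstack([cv2.resize(im,(400,300)),cv2.resize(b[90:240,250:450],(400,300))]),4))"
```

```text
t 28.7 at [617.1 236.3  89.8] yaw 0.74 turn z -0.0008 shift [0.001 0.007 0.374]
```

View pics/w9.png

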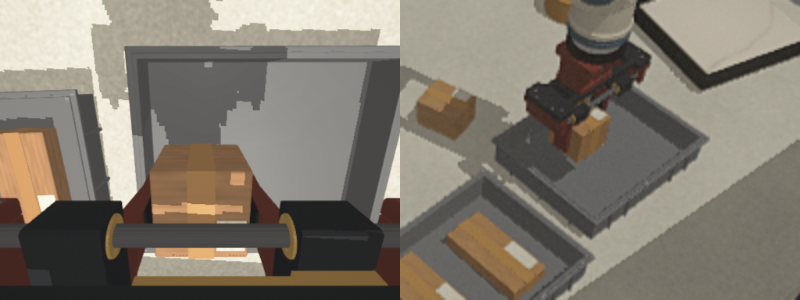

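The carton is inside the tray outline, clear of the left wall.

servo_tool(rows=[[0,0,0,0,0.007,0.15,48],[0,0,0,0,0.007,0.27,48],[0,0,0,0,0.007,0.33,48],[0,0,0,0,0.007,0.355,48],[0,0,0,0,0.007,0.367,48],[0,0,0,0,0.007,0.371,48],[0,0,0,0,0.007,0.374,48],[0,0,0,0,0.007,0.374,48]])

```text
t: 29.8
ee_pos: [617.5, 238.9, 15.6]
orientation: [-0.022, 3.141, 0.0]
ft_force: [0.7, 0.3, -1.2]
width: 57.8
grasp_force: 30.0
```

servo_tool(rows=[[0,0,0,0,0,0.003,48],[0,0,0,0,0,0.003,48]])

```text
t: 30.05
ee_pos: [617.3, 238.8, 14.7]
orientation: [0.022, -3.141, 0.0]
ft_force: [-0.5, 0.8, -1.2]
width: 57.6
grasp_force: 30.0
```

servo_tool(rows=[[0,0,0,0,0,0.003,48],[0,0,0,0,0,0.005,48],[0,0,0,0,0,0.005,48]])

```text
t: 30.42
ee_pos: [617.4, 238.9, 14.5]
orientation: [-0.022, 3.141, 0.0]
ft_force: [-2.1, -0.7, 6.2]
width: 58.0
grasp_force: 30.0
```

servo_tool(rows=[[0,0,0,0,0,0,62],[0,0,0,0,0,0,71],[0,0,0,0,0,0,71],[0,0,0,0,0,0,71],[0,0,0,0,0,-0.1,71],[0,0,0,0,0,-0.3,71],[0,0,0,0,0,-0.5,71],[0,0,0,0,0,-0.6,85],[0,0,0,0,0,-0.6,85]])

```text
t: 31.55
ee_pos: [618.4, 239.2, 135.7]
orientation: [-0.022, 3.138, 0.002]
ft_force: [-0.6, 0.6, 0.5]
width: 83.9
grasp_force: 0.0
```

```bash
python3 -c "
from h import *
go(410,170,134,16.5)"
```

```text
t 31.55 at [618.4 239.2 135.7] yaw 0.79 turn z -0.1828 shift [ 1.046 -0.332  0.005]
```

servo_tool(rows=[[0,0,0,0.2,-0.06,0,85],[0,0,0,0.45,-0.15,0,85],[0,0,0,0.7,-0.22,0,85],[0,0,0,0.7,-0.22,0,85]])

```text
t: 32.05
ee_pos: [472.8, 191.1, 131.7]
orientation: [0.022, -3.135, 0.004]
ft_force: [0.7, -0.2, -0.4]
width: 84.8
grasp_force: 0.0
```

servo_tool(rows=[[0,0,-0.1,0.2,-0.06,0,85],[0,0,-0.183,0.346,-0.112,0,85],[0,0,-0.183,0.346,-0.112,0.1,85],[0,0,-0.183,0.346,-0.112,0.2,85],[0,0,-0.183,0.346,-0.112,0.2,85],[0,0,-0.183,0.346,-0.112,0.2,85]])

```text
t: 32.8
ee_pos: [409.6, 169.7, 93.6]
orientation: [0.451, -3.109, 0.0]
ft_force: [0.1, 0.3, -0.3]
width: 84.7
grasp_force: 0.0
```

```bash
python3 -c "
from h import *
go(410,170,8,16.5)
im,d,W=cloud('wrist'); cv2.imwrite('pics/w10.png',cv2.cvtColor(im,4))"
```

```text
t 32.8 at [409.6 169.7  93.6] yaw 16.51 turn z 0.0001 shift [-0.002  0.001  0.428]
```

View pics/w10.png

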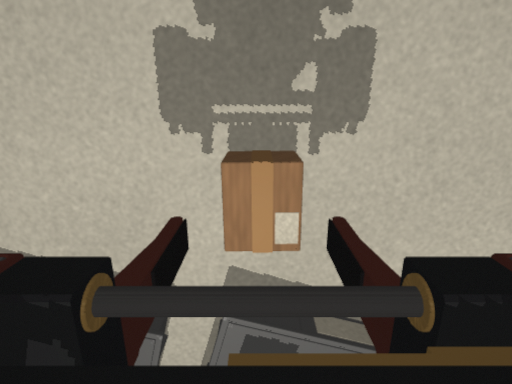

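The carton is centred at column 262 and aligned.

servo_tool(rows=[[0,0,0,0,0,0.15,85],[0,0,0,0,0,0.3,85],[0,0,0,0,0,0.4,85],[0,0,0,0,0,0.428,85],[0,0,0,0,0,0.428,85],[0,0,0,0,0,0.428,70],[0,0,0,0,0,0.428,50],[0,0,0,0,0,0.428,48],[0,0,0,0,0,0.428,48],[0,0,0,0,0,0.428,48]])

```text
t: 34.1
ee_pos: [409.6, 169.9, 8.6]
orientation: [-0.451, 3.108, 0.001]
ft_force: [-1.1, 1.3, 7.1]
width: 59.7
grasp_force: 30.0
```

servo_tool(rows=[[0,0,0,0,0,0,48],[0,0,0,0,0,-0.1,48],[0,0,0,0,0,-0.35,48],[0,0,0,0,0,-0.6,48],[0,0,0,0,0,-0.6,48],[0,0,0,0,0,-0.6,48]])

```text
t: 34.85
ee_pos: [408.5, 169.3, 127.5]
orientation: [0.451, -3.108, 0.0]
ft_force: [0.3, -0.8, -2.5]
width: 60.1
grasp_force: 30.0
```

```bash
python3 -c "
from h import *
go(615.2,346,130,0.8)"
```

```text
t 34.85 at [408.5 169.3 127.5] yaw 16.51 turn z 0.1828 shift [-1.242  0.553 -0.013]
```

servo_tool(rows=[[0,0,0,-0.2,0.09,0,48],[0,0,0,-0.45,0.2,0,48],[0,0,0,-0.7,0.31,0,48],[0,0,0,-0.7,0.31,0,48]])

```text
t: 35.35
ee_pos: [527.4, 270.6, 125.6]
orientation: [0.453, -3.108, 0.0]
ft_force: [-0.4, -0.2, -1.6]
width: 60.1
grasp_force: 30.0
```

servo_tool(rows=[[0,0,0.06,-0.2,0.09,0,48],[0,0,0.12,-0.4,0.18,0,48],[0,0,0.183,-0.542,0.243,0,48],[0,0,0.183,-0.542,0.243,0,48],[0,0,0.183,-0.542,0.243,0,48]])

```text
t: 35.98
ee_pos: [613.8, 344.8, 125.7]
orientation: [0.023, -3.137, 0.004]
ft_force: [-0.2, 0.1, -1.8]
width: 60.3
grasp_force: 30.0
```

```bash
python3 -c "
from h import *
go(615.2,346,13,0.8)
im,d,W=cloud('wrist'); b,_,_=cloud('scene')
cv2.imwrite('pics/w11.png',cv2.cvtColor(np.hstack([cv2.resize(im,(400,300)),cv2.resize(b[90:240,250:450],(400,300))]),4))"
```

```text
t 35.98 at [613.8 344.8 125.7] yaw 0.83 turn z 0.0004 shift [-0.01   0.007  0.564]
```

View pics/w11.png

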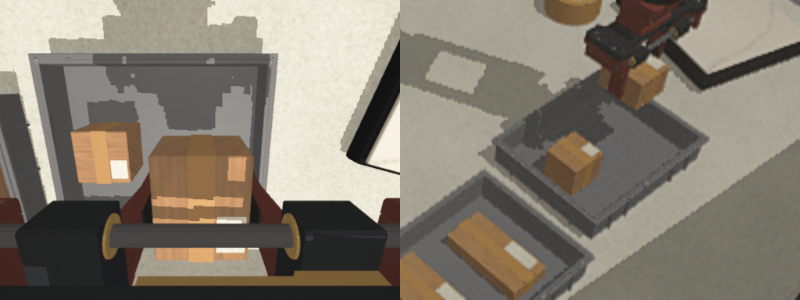

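chunky_a stands upright in the tray, and the held carton is above the free right side.

servo_tool(rows=[[0,0,0,-0.008,0.006,0.15,48],[0,0,0,-0.008,0.006,0.3,48],[0,0,0,-0.008,0.006,0.45,48],[0,0,0,-0.008,0.006,0.52,48],[0,0,0,-0.008,0.006,0.545,48],[0,0,0,-0.008,0.006,0.555,48],[0,0,0,-0.008,0.006,0.561,48],[0,0,0,-0.008,0.006,0.561,48]])

```text
t: 37.08
ee_pos: [617.8, 347.6, 16.6]
orientation: [-0.022, 3.141, 0.001]
ft_force: [0.4, -0.3, -2.6]
width: 60.0
grasp_force: 30.0
```

servo_tool(rows=[[0,0,0,0,0,0.003,48],[0,0,0,0,0,0.003,48]])

```text
t: 37.33
ee_pos: [617.4, 347.4, 15.4]
orientation: [-0.022, 3.141, 0.0]
ft_force: [0.4, -0.4, -2.1]
width: 59.8
grasp_force: 30.0
```

servo_tool(rows=[[0,0,0,0,0,0.005,48],[0,0,0,0,0,0.01,48],[0,0,0,0,0,0.013,48],[0,0,0,0,0,0.013,48]])

```text
t: 37.83
ee_pos: [617.4, 347.4, 12.8]
orientation: [0.021, -3.141, 0.0]
ft_force: [-0.8, -0.6, -1.1]
width: 59.9
grasp_force: 30.0
```

servo_tool(rows=[[0,0,0,0,0,0.003,48],[0,0,0,0,0,0.005,48],[0,0,0,0,0,0.005,48]])

```text
t: 38.2
ee_pos: [617.4, 347.4, 12.7]
orientation: [0.022, -3.142, 0.0]
ft_force: [-4.2, -2.2, 7.6]
width: 60.4
grasp_force: 30.0
```

servo_tool(rows=[[0,0,0,0,0,0,64],[0,0,0,0,0,0,73],[0,0,0,0,0,0,73],[0,0,0,0,0,0,73],[0,0,0,0,0,-0.1,73],[0,0,0,0,0,-0.3,73],[0,0,0,0,0,-0.5,73],[0,0,0,0,0,-0.8,73],[0,0,0,0,0,-0.8,73],[0,0,0,0,0,-0.8,73]])

```text
t: 39.45
ee_pos: [617.3, 347.4, 172.7]
orientation: [-0.022, 3.141, 0.001]
ft_force: [-0.2, -0.5, 0.5]
width: 72.9
grasp_force: 0.0
```

```bash
python3 -c "
from h import *
a,_,W=cloud('scene'); b,_,_=cloud('side')
cv2.imwrite('pics/fin.png',cv2.cvtColor(np.hstack([cv2.resize(a[110:350,110:420],(440,340)),cv2.resize(b[110:330,210:410],(360,340))]),4))
o=ctrl.get_obs();print(o['t'],o['ee_pos'],o['ft_force'])
im=a.astype(int)
m=((im[...,0]-im[...,2]>40)&(W[...,2]>15)&(W[...,2]<80)&(W[...,0]>500)&(W[...,0]<760)).astype(np.uint8)
k,l,st,c=cv2.connectedComponentsWithStats(m)
for i in range(1,k):
    if st[i,4]>60: P=W[l==i]; r=cv2.minAreaRect(P[:,:2].astype(np.float32)); print(np.round(r[0],1),np.round(r[1]),round(r[2],1),np.percentile(P[:,2],97).round(1))"
```

```text
39.55 [616.47990774 346.90661232 170.49098705] [-0.22797794 -0.30443781 -0.94401334]
[616.4 361.9] [76. 96.] 1.2 57.5
[618.2 235.8] [59. 60.] 89.6 63.2
[659.4  46.5] [132.  65.] 3.3 31.7
[651.6 -69.5] [132.  63.] 3.4 31.8
[ 586.2 -194. ] [38. 44.] 88.9 49.4
[ 577.8 -269.4] [39. 44.] 85.7 49.4
[ 673.9 -195.3] [38. 42.] 89.8 49.1
[ 573.9 -340. ] [39. 44.] 85.3 48.7
[ 665.4 -274.6] [38. 43.] 84.8 48.8
[ 662.2 -344.6] [39. 42.] 89.1 48.9
[ 544.2 -621.6] [107. 219.] 8.0 41.7
[ 659.3 -584.8] [113. 186.] 9.1 41.6
```

View pics/fin.png

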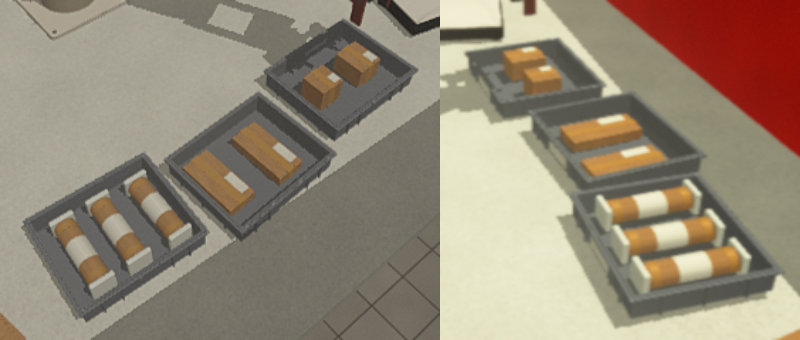

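All five parcels lie flat in the right trays, and the sorted ones haven't moved.

```bash
python3 -c "
from workcell import ctrl
print(ctrl.close_job())"
```

```text
the job is handed in; nothing more can be done
None
```

I sorted all five parcels flat into their correct trays and handed the job in at about 39.5 s; the final pictures show the already-sorted parcels unmoved, but the hand-in returned no verdict.

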